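Send a ware board home in the drying bay and close the keeper

TASK

Push the ware board with its two raw clay tumblers along the drying bay, in under the hood, until you feel it meet the hidden sprung stop, and leave it resting pressed lightly against the stop: do not ram the stop and keep the tumblers standing on the board. Then swing the wooden keeper bar fully shut across the bay behind the board. Leave the other things on the table where they are.

Things in the scene. Friction and masses are not known exactly. Their poses are not given: they have to be found in the camera images.
- rack: Fixed white drying bay on the table. Origin: on the table, on the bay's centre line. x points along the bay in the push direction (in under the hood), y is left of that, z up. Its white floor panel is 10 mm thick, 190 mm wide, from x = -200 to +300 mm. The push slides the board about 60 to 180 mm; just where the stop is, is not known and must be felt.
- bay_guides (a point): Point on the bay's centre line, level with the tops of its two wooden side guides (40 mm above the table), at x = -83 mm in the bay's frame. Guide inner faces at y = -63 and +63 mm, each 14 mm thick. The -y guide runs from here to the far end; the +y one begins at x = -200 mm, with a keeper slot at x = -105 to -83 mm.
- hood_mouth (a point): Middle of the hood's open mouth, on the floor panel, at x = +100 mm in the bay's frame. The white hood covers x = +100 to +300 mm, is 180 mm wide and 165 mm tall over the table, with 145 mm clear above the floor panel; it is closed on all other sides, so the stop inside is out of sight from above and around.
- board: Loose plywood ware board 200 x 120 x 18 mm, about 0.5 kg, lying on the bay's floor panel between the guides, its far end not yet under the hood. Origin: centre of its underside; its x axis runs along its 200 mm length in the push direction, z up.
- board_edge (a point): Middle of the board's near end face (the one to push), halfway up its 18 mm thickness, 100 mm behind the board's origin.
- tumbler_a: Loose raw grey clay tumbler, 54 mm wide, 72 mm tall, about 0.1 kg (varies), standing on the board near the middle of its length, on its right half. Its wall is at least 55 mm from the board's near end. Origin: centre of its foot; z up when it stands.
- tumbler_b: Second tumbler like the first, on the board's left half, nearer its far end. Origin: centre of its foot; z up.
- stop (a joint): Travel (m) of the sprung rubber stop hidden in the hood: 0 = untouched, grows as the board presses it. 1 N per mm from zero; over 10 mm is ramming. The board meets it with its origin at x = +30 to +110 mm in the bay's frame. Before that it slides against steady friction (about 2 to 6 N), which also holds it against the spring once let go with the stop a few mm in; it may creep back a little.
- keeper (a joint): Angle (rad) of the wooden keeper bar about its upright pivot: 0 = shut, square across the bay behind the board; 1.6 to 1.8 = open, pointing back, away from the hood, outside the board. Opens counter-clockwise seen from above. Under 1 N moves its end; it stays where left; end stop at 0. It can shut only once the board is home; it need not touch the board.
- keeper_hinge (a point): On the keeper's pivot axis, half way up the bar, 28 mm above the table; in the bay's frame at x = -95, y = -75 mm. The bar is 12 mm thick, 28 mm high (14 to 42 mm above the table), and reaches 125 mm from the pivot.
- keeper_tip (a point): Middle of the keeper bar's free end, 125 mm from the pivot.
- spray: Bystander: white spray bottle with black trigger head, 86 mm wide, 245 mm tall. Origin: centre of its underside.
- slipjar: Bystander: grey jar with dark lid, 106 mm wide, 99 mm tall. Origin: centre of its underside.
- basin: Bystander: reddish bowl, 230 mm wide, 90 mm tall. Origin: centre of its underside.
- caddy: Bystander: white ceramic box 130 x 90 x 100 mm with wooden modelling tools standing out of it to about 280 mm. Origin: centre of its underside.

How it is judged:
On the way, in this order (a step that is already met when the one before it is completed fails the run):
1. The board has met the hidden stop and presses it in by at least 1 mm (value of joint stop above 0.001 m), for 0.2 s.
2. The keeper is swung shut behind the board (within 0.1 rad) (value of joint keeper below 0.1 rad), for 0.2 s.
At the end, for the whole second after the job is handed in: The board rests flat and still against the stop, pressing it in by 0.5 to 10 mm; the keeper is within 0.1 rad of shut behind it; both tumblers stand upright (within 0.1 rad) on the board (value of joint stop between 0.0005 and 0.01 m and value of joint keeper below 0.1 rad and linear speed of board below 0.01 m/s and angle between board's own z axis and vertical below 0.05 rad and angle between each of tumbler_a, tumbler_b's own z axis and vertical below 0.1 rad and z of tumbler_a in the frame of board between 0.014 and 0.022 m and z of tumbler_b in the frame of board between 0.014 and 0.022 m); the robot touches nothing.
It fails at once if The stop is rammed: pressed in more than 10 mm (value of joint stop above 0.01 m).
It fails at once if A tumbler tips (more than 0.35 rad) (angle between any of tumbler_a, tumbler_b's own z axis and vertical above 0.35 rad).
It fails at once if A bystander is moved by more than 30 mm (distance of any of spray, slipjar, basin, caddy from where it was at the start of the episode above 0.03 m).
It also fails if it takes over 72 s, if anything falls off the work surface, if the arm or the gripper's body presses on something with over 40 N, if the wrist force passes 120 N, or if a joint passes its speed limit or range.

ROBOT

A 6-joint arm with a two-finger parallel gripper is mounted at the origin on the work surface. World frame = base frame: x ahead of the robot, y to its left, z up, the work surface at z = 0. Lengths are in m, angles in rad, forces in N, time in s.
With the tool pointing down it reaches from about 0.375 to 0.975 m from the base axis. Payload 3.8 kg.
Tool frame: the origin (TCP) lies at the very end of the fingers, on their centre line; the grasp point (between the pads) lies 19 mm behind it; z points along the fingers, y is the direction in which the jaws open and shut (so a half turn about z gives the same grasp; the last joint's range is limited). The gripper opens to 85 mm and grips with 20 to 120 N. Pads are 22 mm wide; open, the fingers measure 114 mm over their backs; the gripper's body (76 mm by 85 mm) begins 54 mm behind the grasp point. The pads swing forward as they close: fully open they stand 13 mm farther back than shut.
Start: joints at [1.292, 0.264, 1.604, -0, 1.274, -0.037], TCP at [0.162, 0.655, 0.231] pointing down, gripper open.
Joint ranges: [-2.63, 2.63], [-0.94, 2.18], [0.31, 2.57], [-1.31, 4.45], [0, 2.66], [-2.55, 2.55]. Speed limits (rad/s): [2.57, 2.57, 3.14, 3.14, 3.14, 3.14].

INTERFACE

Orientations are given as a rotation vector (axis times angle).
In Python, from workcell import bot gives the robot as it stands.
- The arm moves only by the tool jog_arm, never from a script. Its argument "plan" is a list of rows, each an object of numbers: "claw": the closure, from 0 (fully open) to 1 (shut); "x", "y", "z": the shift along the tool's x, y, z in m; "turn": the turn about the tool's z in degrees. In form: [{"claw": .., "x": .., "y": .., "z": .., "turn": ..}, ...]. A call has 1 to 10 rows; each row shifts and turns the commanded pose from where the row before left it, along the tool's axes as they then stand; what a row does not reach is not made up. A row lasts 1/8 s, in which the tool goes at most 62.5 mm and 10.7 degrees, less where a joint would pass 70% of its speed; a pose out of reach is approached as far as the arm can. A call is refused whole if a number of a shift passes 0.0625 or a number of a turn 10.7, either way. A call with a gripper value outside its range is refused whole. The fingers move at their own pace and stop on an object; "newtons" is the grip in N (left out, the last holds). Time passes only in rows, so rows that do not move let the fingers close. It gives the time, the measured TCP pose, the force and the opening at its end, in the units of the state.
- bot.read_state(): the state, without advancing time (a new reading comes with each control period).
- bot.read_camera(name): name is "scene" or "top" or "wrist"; returns the picture (420x560x3 uint8, red, green, blue); there is no depth.
- bot.camera_params(name): a dict with "fx", "fy", "cx", "cy" (pixels), "world_to_cam" (4x4, takes a point from world to camera coordinates). Camera axes: x right, y up, looking along -z (the intrinsics and any distortion apply to the point x, -y, -z); pixel columns grow to the right and rows downward; lengths in m; the calibration is good to about 2 mm. A picture is of the moment at which its call begins: read the wrist's pose just before it. camera_params takes no time and is no camera call; for the wrist camera it gives the pose at the moment of the call.
- bot.finish_job(): hands the job in, once; it reports no verdict.
The state is a dict: "time": time; "q": joint angles; "joint_vel": joint speeds; "joint_torque": joint torques, N m; "tool_pos": TCP position; "tcp_rot": TCP orientation; "wrist_force": force on the tool from outside, world axes, zero at the start; "torque": the same for the moment, N m; "width": opening from 0.0 (shut) to 1.0 (fully open).
Only numpy, scipy, OpenCV 4.12 (cv2) and the standard library are available. Lean on these libraries where they do the work, as an engineer would, in place of code of your own. Each camera call takes 0.05 s, during which the arm holds its last target. There are 200 camera calls.

## Working session

There is one attempt and no reset: what is moved stays moved. The work goes in short steps, Python scripts to look and compute and a tool call to move; the robot and the scene stay as the last step left them, time stands still between calls to the robot, and variables do not carry over. Pictures are saved under pics/ and viewed, about 8 in all and at most 12, crops included, and the job is handed in when it is done.

Besides the shell and the picture viewer there is one more tool, called after "Call:" as name([rows], argument=value, ...), one row to a line, values as JSON. jog_arm: Moves the arm, as the interface text tells. Its arguments: {"type":"object","properties":{"plan":{"type":"array","items":{"type":"object","properties":{"claw":{"type":"number"},"x":{"type":"number"},"y":{"type":"number"},"z":{"type":"number"},"turn":{"type":"number"}}}},"newtons":{"type":"number"}},"required":["plan"]}

```bash
mkdir -p pics; cat > h.py <<'E'
import numpy as np, cv2
from workcell import bot
def snap(n,f):
    p=bot.camera_params(n); im=bot.read_camera(n); cv2.imwrite('pics/'+f,im[:,:,::-1]); return im,p
def ray(p,u,v):
    T=np.linalg.inv(np.array(p['world_to_cam'])); d=np.array([(u-p['cx'])/p['fx'],-(v-p['cy'])/p['fy'],-1]); return T[:3,3],T[:3,:3]@d
def onz(p,u,v,z):
    o,d=ray(p,u,v); return o+d*(z-o[2])/d[2]
def proj(p,X):
    c=np.array(p['world_to_cam'])@np.r_[X,1]; return p['cx']+p['fx']*c[0]/-c[2], p['cy']-p['fy']*c[1]/-c[2]
E
python3 - <<'E'
from h import *
for n in('top','scene'):
    im,p=snap(n,n+'0.png'); print(n,{k:(np.round(v,3).tolist() if k=='world_to_cam' else v) for k,v in p.items()})
print(bot.read_state())
E
```

```text
top {'fx': 460.88299746917085, 'fy': 460.88299746917085, 'cx': 274.38730719207325, 'cy': 212.25033908681888, 'world_to_cam': [[-0.003, -1.0, -0.007, -0.053], [0.993, -0.004, 0.121, -0.49], [-0.121, -0.006, 0.993, -1.62], [0.0, 0.0, 0.0, 1.0]]}
scene {'fx': 478.70923456451266, 'fy': 478.70923456451266, 'cx': 281.9276044501172, 'cy': 205.58738415202387, 'world_to_cam': [[-0.418, 0.908, -0.023, 0.251], [-0.519, -0.218, 0.827, 0.204], [0.746, 0.358, 0.562, -1.886], [0.0, 0.0, 0.0, 1.0]]}
{'time': 0.1, 'q': array([ 1.29210791e+00,  2.64681928e-01,  1.60526767e+00,  1.69211868e-05,
        1.27367509e+00, -3.68893528e-02]), 'joint_vel': array([ 0.00127262, -0.00116692, -0.00327768, -0.00066599,  0.00140237,
        0.00079788]), 'joint_torque': array([-3.45223334e-04, -5.16702855e+01, -3.68592417e+01, -1.01191242e-04,
        6.31898802e-03,  1.04962439e-07]), 'tool_pos': array([0.16143468, 0.65472561, 0.23006741]), 'tcp_rot': array([-0.3788596 , -3.11832542,  0.00314793]), 'wrist_force': array([-0.9420569 , -0.66961145,  0.51737275]), 'torque': array([ 0.01563039,  0.00127076, -0.03652657]), 'width': 0.9964722863001338}
```

View pics/top0.png

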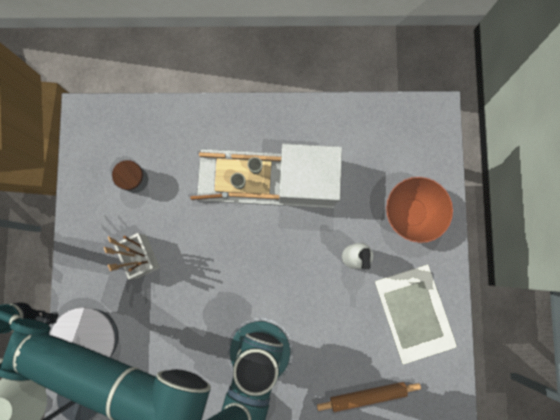

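View pics/scene0.png

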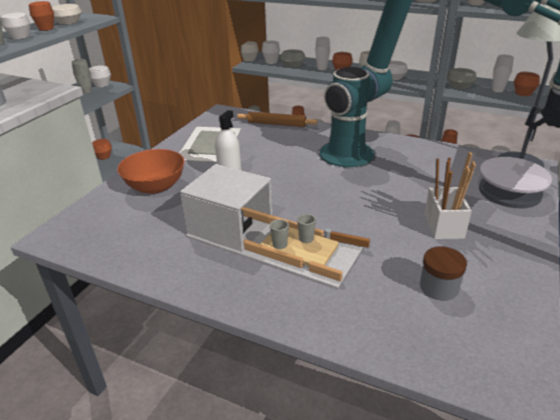

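The top view shows the bay running to image right (about world -y). The hood is at px (280–342, 145–200), the board at (215–272, 160–195), and the tumblers at (255,165) and (238,180). The keeper's free end is at about (192,197). I'll zoom in on this area.

```bash
python3 - <<'E'
from h import *
im=cv2.imread('pics/top0.png')[135:215,180:350]
cv2.imwrite('pics/c1.png',cv2.resize(im,None,fx=4.7,fy=4.7,interpolation=cv2.INTER_CUBIC))
E
```

```text
(no output)
```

View pics/c1.png

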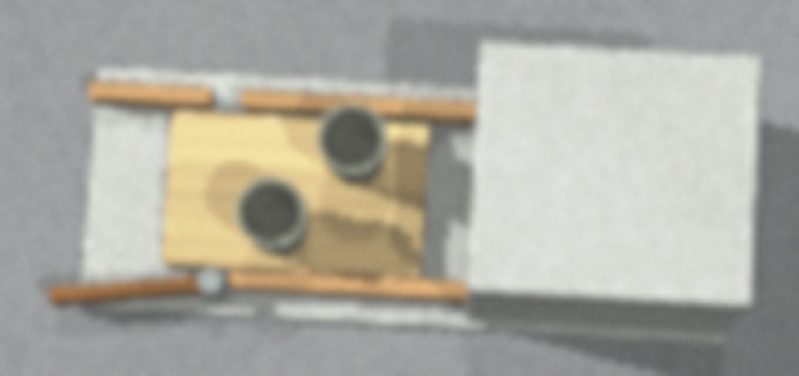

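```bash
cat >> h.py <<'E'
E
python3 - <<'E'
from h import *
p=bot.camera_params('top')
f=lambda U,V,z: onz(p,180+(U+.5)/4.7-.5,135+(V+.5)/4.7-.5,z)[:2]
# point, bay coords
L=[((481,43,.165),(.1,.09)),((760,57,.165),(.3,.09)),((752,302,.165),(.3,-.09)),((470,292,.165),(.1,-.09)),
((90,91,.04),(-.2,.070)),((228,100,.035),(-.094,.070)),((210,283,.042),(-.095,-.075)),((232,281,.04),(-.083,-.070)),((97,68,.01),(-.2,.095))]
W=np.array([f(*a) for a,b in L]);B=np.array([b for a,b in L])
Wc=W.mean(0);Bc=B.mean(0);H=(B-Bc).T@(W-Wc)
th=np.arctan2(H[0,1]-H[1,0],H[0,0]+H[1,1]);R=np.array([[np.cos(th),-np.sin(th)],[np.sin(th),np.cos(th)]])
t=Wc-R@Bc
print('bay',t,th,np.degrees(th));print(np.round((B@R.T+t-W)*1000,1))
np.savez('bay.npz',R=R,t=t)
inv=lambda w:(R.T@(w-t)).round(4)
for n,a in dict(n1=(172,112,.028),n2=(163,264,.028),f1=(430,125,.028),f2=(420,272,.028),A=(273,213,.1),B=(353,143,.1),tip=(50,295,.042)).items(): print(n,inv(f(*a)),f(*a).round(4))
s=bot.read_state()
from scipy.spatial.transform import Rotation as Ro
print(Ro.from_rotvec(s['tcp_rot']).as_matrix().round(3))
for b in [(-.25,0),(-.2,0),(-.04,0),(-.09,0)]: print(b,R@b+t)
E
```

```text
bay [0.62103083 0.0234606 ] -1.6256189017297666 -93.14110216580775
[[ 1.1 -0.1]
 [ 1.3 -1.7]
 [-2.5 -1.1]
 [ 0.6  1.2]
 [-0.4  0.9]
 [ 0.1  0.8]
 [-0.7 -1.9]
 [ 1.9  2.4]
 [-1.4 -0.5]]
n1 [-0.1367  0.0599] [0.6884 0.1567]
n2 [-0.1357 -0.0594] [0.5692 0.1622]
f1 [0.0633 0.0597] [ 0.6772 -0.043 ]
f2 [ 0.0617 -0.0556] [ 0.5622 -0.0351]
A [-0.0467 -0.029 ] [0.5946 0.0717]
B [0.0091 0.0264] [0.6469 0.0129]
tip [-0.2178 -0.0898] [0.5433 0.2458]
[[-0.971  0.239 -0.001]
 [ 0.239  0.971 -0.002]
 [ 0.    -0.002 -1.   ]]
(-0.25, 0) [0.63472961 0.273085  ]
(-0.2, 0) [0.63198985 0.22316012]
(-0.04, 0) [0.62322264 0.0634005 ]
(-0.09, 0) [0.62596239 0.11332538]
```

Bay: origin at world (0.621, 0.0235), yaw -93.1°. The board's near end is at bay x = -136 mm, and the keeper is open at about 1.69 rad. First I rise clear of the caddy tools and go around them.

Call:
jog_arm([
  {"claw":0.5,"z":-0.06},
  {"claw":0.5,"z":-0.06},
  {"claw":0.5,"z":-0.02,"x":-0.046,"y":-0.009},
  {"claw":0.5,"x":-0.046,"y":-0.009},
  {"claw":0.5,"x":-0.046,"y":-0.009},
  {"claw":0.5,"x":-0.046,"y":-0.009},
  {"claw":0.5,"x":-0.046,"y":-0.009},
  {"claw":0.5,"x":-0.046,"y":-0.009},
  {"claw":0.5,"x":-0.046,"y":-0.009},
  {"claw":0.5,"x":-0.046,"y":-0.009},
])

```text
schema error: expected keys claw, x, y, z, turn
```

Call:
jog_arm([
  {"turn":10},
  {"turn":10},
  {"turn":10},
  {"turn":10},
  {"turn":10},
  {"turn":10},
  {"turn":10},
  {"turn":9.3},
  {},
])

```text
schema error: expected keys claw, x, y, z, turn
```

```bash
cat >> h.py <<'E'
from scipy.spatial.transform import Rotation as Ro
def go(bx,by,z):
    d=np.load('bay.npz');s=bot.read_state();M=Ro.from_rotvec(s['tcp_rot']).as_matrix()
    tgt=np.r_[d['R']@[bx,by]+d['t'],z]
    b=d['R'].T@(s['tool_pos'][:2]-d['t'])
    print('t',s['time'],'bay now',b.round(4),'z',s['tool_pos'][2].round(4),'tooly in bay',(d['R'].T@M[:2,1]).round(3),'tilt',M[:,2].round(3))
    print('shift tool',(M.T@(tgt-s['tool_pos'])).round(4),'F bay',(d['R'].T@s['wrist_force'][:2]).round(2),s['wrist_force'][2].round(2),'width',s['width'])
E
python3 -c "
from h import *
go(-.19,0,.15)"
```

```text
t 0.1 bay now [-0.6051 -0.4935] z 0.2301 tooly in bay [-0.983  0.186] tilt [-0.001 -0.002 -1.   ]
shift tool [-0.5621 -0.316   0.0807] F bay [ 0.72 -0.9 ] 0.52 width 0.9964722863001338
```

All keys are required in every row.

Call:
jog_arm([
  {"claw":0.5,"x":0,"y":0,"z":-0.06,"turn":0},
  {"claw":0.5,"x":0,"y":0,"z":-0.06,"turn":0},
  {"claw":0.5,"x":-0.046,"y":-0.009,"z":-0.02,"turn":0},
  {"claw":0.5,"x":-0.046,"y":-0.009,"z":0,"turn":0},
  {"claw":0.5,"x":-0.046,"y":-0.009,"z":0,"turn":0},
  {"claw":0.5,"x":-0.046,"y":-0.009,"z":0,"turn":0},
  {"claw":0.5,"x":-0.046,"y":-0.009,"z":0,"turn":0},
  {"claw":0.5,"x":-0.046,"y":-0.009,"z":0,"turn":0},
  {"claw":0.5,"x":-0.046,"y":-0.009,"z":0,"turn":0},
  {"claw":0.5,"x":-0.046,"y":-0.009,"z":0,"turn":0},
])

```text
time: 1.35
tool_pos: [0.5028, 0.4964, 0.3705]
tcp_rot: [-0.379, -3.118, 0.001]
wrist_force: [0.2, -0.4, -0.9]
width: 0.502
```

Call:
jog_arm([
  {"claw":0.5,"x":0,"y":0,"z":0,"turn":10},
  {"claw":0.5,"x":0,"y":0,"z":0,"turn":10},
  {"claw":0.5,"x":0,"y":0,"z":0,"turn":10},
  {"claw":0.5,"x":0,"y":0,"z":0,"turn":10},
  {"claw":0.5,"x":0,"y":0,"z":0,"turn":10},
  {"claw":0.5,"x":0,"y":0,"z":0,"turn":10},
  {"claw":0.5,"x":0,"y":0,"z":0,"turn":10},
  {"claw":0.5,"x":0,"y":0,"z":0,"turn":9.3},
  {"claw":0.5,"x":0,"y":0,"z":0,"turn":0},
])

```text
time: 2.48
tool_pos: [0.5015, 0.4972, 0.3705]
tcp_rot: [-2.28, -2.161, 0.002]
wrist_force: [1.1, 0.4, 0.3]
width: 0.502
```

```bash
python3 -c "
from h import *
go(-.19,0,.15)"
```

```text
t 2.475 bay now [-0.4664 -0.1453] z 0.3705 tooly in bay [-0.001  1.   ] tilt [-0.001 -0.001 -1.   ]
shift tool [-0.2764  0.1451  0.2206] F bay [-0.49  1.04] 0.29 width 0.5021681662397012
```

Call:
jog_arm([
  {"claw":0.5,"x":-0.0345,"y":0.0181,"z":0.033,"turn":0},
  {"claw":0.5,"x":-0.0345,"y":0.0181,"z":0.033,"turn":0},
  {"claw":0.5,"x":-0.0345,"y":0.0181,"z":0.033,"turn":0},
  {"claw":0.5,"x":-0.0345,"y":0.0181,"z":0.033,"turn":0},
  {"claw":0.5,"x":-0.0345,"y":0.0181,"z":0.033,"turn":0},
  {"claw":0.5,"x":-0.0345,"y":0.0181,"z":0.033,"turn":0},
  {"claw":0.5,"x":-0.0345,"y":0.0181,"z":0.033,"turn":0},
  {"claw":0.5,"x":-0.0345,"y":0.0181,"z":0.033,"turn":0},
  {"claw":0.5,"x":0,"y":0,"z":0.03,"turn":0},
  {"claw":0.5,"x":0,"y":0,"z":0,"turn":0},
])

```text
time: 3.72
tool_pos: [0.6284, 0.2123, 0.0736]
tcp_rot: [-2.278, -2.159, 0.01]
wrist_force: [-0.1, 0.3, 0.1]
width: 0.501
```

```bash
python3 -c "
from h import *
im,p=snap('wrist','w1.png')
go(-.19,0,.016)"
```

```text
t 3.775 bay now [-0.19   -0.0016] z 0.0759 tooly in bay [-0.001  1.   ] tilt [-0.003 -0.001 -1.   ]
shift tool [0.     0.0018 0.0599] F bay [-0.46 -0.59] 0.61 width 0.49995349387991306
```

View pics/w1.png

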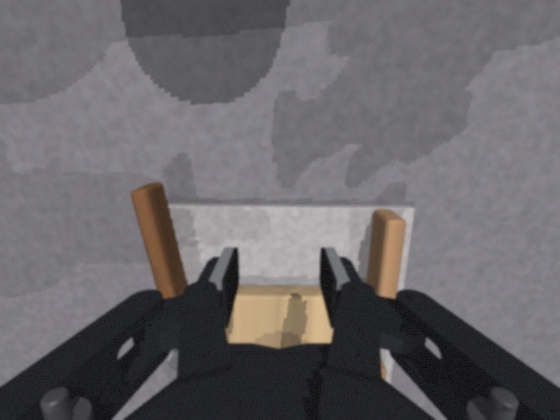

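The wrist view shows both fingertips (px 225–330, 250) above the floor panel. They are between the keeper (left, 150–180, 190–290) and the +y guide (right, 388, 210–300), with the board's near end at row 287. I'll descend and close the gap.

Call:
jog_arm([
  {"claw":0.5,"x":0,"y":0.0018,"z":0.03,"turn":0},
  {"claw":0.5,"x":0,"y":0,"z":0.03,"turn":0},
  {"claw":0.5,"x":0,"y":0,"z":0,"turn":0},
  {"claw":0.5,"x":-0.015,"y":0,"z":0,"turn":0},
  {"claw":0.5,"x":-0.01,"y":0,"z":0,"turn":0},
  {"claw":0.5,"x":-0.005,"y":0,"z":0,"turn":0},
  {"claw":0.5,"x":0,"y":0,"z":0,"turn":0},
])

```text
time: 4.65
tool_pos: [0.6317, 0.1831, 0.0181]
tcp_rot: [2.283, 2.158, 0.001]
wrist_force: [-0.6, -0.1, -0.5]
width: 0.499
```

```bash
python3 -c "
from h import *
go(-.147,0,.016)"
```

```text
t 4.65 bay now [-0.16    0.0019] z 0.0181 tooly in bay [0.001 1.   ] tilt [ 0.001  0.    -1.   ]
shift tool [-0.013  -0.0018  0.0021] F bay [ 0.13 -0.62] -0.46 width 0.4985932192733579
```

Call:
jog_arm([
  {"claw":0.5,"x":-0.002,"y":0,"z":0,"turn":0},
  {"claw":0.5,"x":-0.002,"y":0,"z":0,"turn":0},
  {"claw":0.5,"x":-0.002,"y":0,"z":0,"turn":0},
  {"claw":0.5,"x":-0.002,"y":0,"z":0,"turn":0},
  {"claw":0.5,"x":-0.002,"y":0,"z":0,"turn":0},
  {"claw":0.5,"x":-0.002,"y":0,"z":0,"turn":0},
  {"claw":0.5,"x":-0.002,"y":0,"z":0,"turn":0},
  {"claw":0.5,"x":-0.002,"y":0,"z":0,"turn":0},
  {"claw":0.5,"x":-0.002,"y":0,"z":0,"turn":0},
  {"claw":0.5,"x":-0.002,"y":0,"z":0,"turn":0},
])

```text
time: 5.9
tool_pos: [0.6302, 0.1637, 0.0173]
tcp_rot: [2.282, 2.16, 0.0]
wrist_force: [0.9, 2.5, -0.7]
width: 0.503
```

```bash
python3 -c "
from h import *
go(-.147,0,.016)"
```

```text
t 5.9 bay now [-0.1405  0.0014] z 0.0173 tooly in bay [0. 1.] tilt [ 0.  0. -1.]
shift tool [ 0.0065 -0.0014  0.0013] F bay [-2.55  0.73] -0.67 width 0.5027251812684187
```

Contact at 2.5 N. The stop can't be met before TCP bay x of about -0.081, so the first 40 mm is free.

Call:
jog_arm([
  {"claw":0.5,"x":-0.004,"y":0,"z":0,"turn":0},
  {"claw":0.5,"x":-0.004,"y":0,"z":0,"turn":0},
  {"claw":0.5,"x":-0.004,"y":0,"z":0,"turn":0},
  {"claw":0.5,"x":-0.004,"y":0,"z":0,"turn":0},
  {"claw":0.5,"x":-0.004,"y":0,"z":0,"turn":0},
  {"claw":0.5,"x":-0.004,"y":0,"z":0,"turn":0},
  {"claw":0.5,"x":-0.004,"y":0,"z":0,"turn":0},
  {"claw":0.5,"x":-0.004,"y":0,"z":0,"turn":0},
  {"claw":0.5,"x":-0.004,"y":0,"z":0,"turn":0},
  {"claw":0.5,"x":-0.002,"y":0,"z":0,"turn":0},
])

```text
time: 7.15
tool_pos: [0.628, 0.1255, 0.0172]
tcp_rot: [2.282, 2.159, -0.0]
wrist_force: [0.1, 2.9, -1.2]
width: 0.501
```

```bash
python3 -c "
from h import *
go(-.09,0,.016)
im,p=snap('top','t2.png')
cv2.imwrite('pics/c2.png',cv2.resize(im[135:215,180:350,::-1],None,fx=4.7,fy=4.7,interpolation=cv2.INTER_CUBIC))"
```

```text
t 7.15 bay now [-0.1023  0.0014] z 0.0172 tooly in bay [0. 1.] tilt [-0. -0. -1.]
shift tool [-0.0123 -0.0014  0.0012] F bay [-2.94 -0.11] -1.18 width 0.5010941020411165
```

View pics/c2.png

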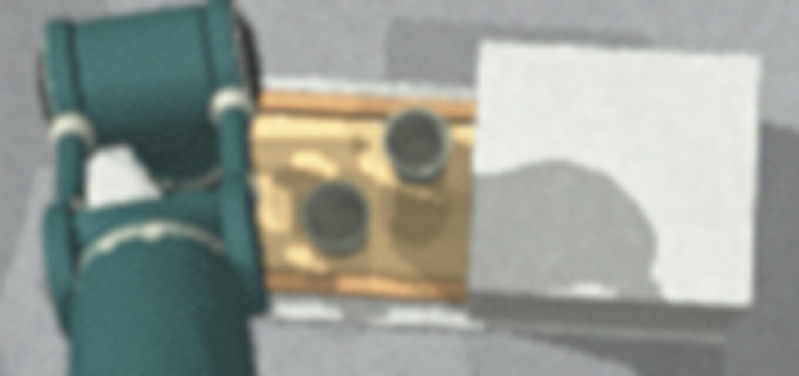

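The board slides straight and the tumblers stand, at crop px (337,217) and (415,143), about 45 mm farther on. Sliding friction is about 3 N. Now slow probing.

Call:
jog_arm([
  {"claw":0.5,"x":-0.002,"y":0,"z":0,"turn":0},
  {"claw":0.5,"x":-0.002,"y":0,"z":0,"turn":0},
  {"claw":0.5,"x":-0.002,"y":0,"z":0,"turn":0},
  {"claw":0.5,"x":-0.002,"y":0,"z":0,"turn":0},
  {"claw":0.5,"x":-0.002,"y":0,"z":0,"turn":0},
  {"claw":0.5,"x":-0.002,"y":0,"z":0,"turn":0},
  {"claw":0.5,"x":-0.002,"y":0,"z":0,"turn":0},
  {"claw":0.5,"x":-0.001,"y":0,"z":0,"turn":0},
  {"claw":0.5,"x":-0.001,"y":0,"z":0,"turn":0},
])

```text
time: 8.32
tool_pos: [0.6271, 0.1098, 0.0173]
tcp_rot: [-2.282, -2.159, -0.0]
wrist_force: [-0.4, 2.1, -1.4]
width: 0.507
```

Call:
jog_arm([
  {"claw":0.5,"x":-0.001,"y":0,"z":0,"turn":0},
  {"claw":0.5,"x":-0.001,"y":0,"z":0,"turn":0},
  {"claw":0.5,"x":-0.001,"y":0,"z":0,"turn":0},
  {"claw":0.5,"x":-0.001,"y":0,"z":0,"turn":0},
  {"claw":0.5,"x":-0.001,"y":0,"z":0,"turn":0},
])

```text
time: 8.95
tool_pos: [0.6269, 0.1048, 0.0173]
tcp_rot: [2.282, 2.159, -0.0]
wrist_force: [-0.6, 2.9, -0.5]
width: 0.498
```

Call:
jog_arm([
  {"claw":0.5,"x":-0.001,"y":0,"z":0,"turn":0},
  {"claw":0.5,"x":-0.001,"y":0,"z":0,"turn":0},
  {"claw":0.5,"x":-0.001,"y":0,"z":0,"turn":0},
  {"claw":0.5,"x":-0.001,"y":0,"z":0,"turn":0},
  {"claw":0.5,"x":-0.001,"y":0,"z":0,"turn":0},
])

```text
time: 9.57
tool_pos: [0.6266, 0.0998, 0.0173]
tcp_rot: [2.282, 2.159, 0.0]
wrist_force: [-0.6, 2.6, -1.0]
width: 0.495
```

Call:
jog_arm([
  {"claw":0.5,"x":-0.001,"y":0,"z":0,"turn":0},
  {"claw":0.5,"x":-0.001,"y":0,"z":0,"turn":0},
  {"claw":0.5,"x":-0.001,"y":0,"z":0,"turn":0},
  {"claw":0.5,"x":-0.001,"y":0,"z":0,"turn":0},
  {"claw":0.5,"x":-0.001,"y":0,"z":0,"turn":0},
])

```text
time: 10.2
tool_pos: [0.6264, 0.0951, 0.0173]
tcp_rot: [-2.282, -2.159, -0.001]
wrist_force: [0.3, 4.7, -2.2]
width: 0.5
```

The force rose to 4.7 N, which may be the stop. I'll check with 2 mm more.

Call:
jog_arm([
  {"claw":0.5,"x":-0.001,"y":0,"z":0,"turn":0},
  {"claw":0.5,"x":-0.001,"y":0,"z":0,"turn":0},
])

```text
time: 10.45
tool_pos: [0.6263, 0.0934, 0.0173]
tcp_rot: [-2.282, -2.159, -0.001]
wrist_force: [1.2, 6.3, -2.7]
width: 0.501
```

Stop contact confirmed: spring force is about 3.5 N. 1 mm more, hold, then back off gently.

Call:
jog_arm([
  {"claw":0.5,"x":-0.001,"y":0,"z":0,"turn":0},
  {"claw":0.5,"x":0,"y":0,"z":0,"turn":0},
  {"claw":0.5,"x":0,"y":0,"z":0,"turn":0},
  {"claw":0.5,"x":0,"y":0,"z":0,"turn":0},
])

```text
time: 10.95
tool_pos: [0.6263, 0.0925, 0.0173]
tcp_rot: [-2.282, -2.159, -0.002]
wrist_force: [0.9, 5.8, -1.5]
width: 0.499
```

Call:
jog_arm([
  {"claw":0.5,"x":0.001,"y":0,"z":0,"turn":0},
  {"claw":0.5,"x":0.001,"y":0,"z":0,"turn":0},
  {"claw":0.5,"x":0.001,"y":0,"z":0,"turn":0},
  {"claw":0.5,"x":0.001,"y":0,"z":0,"turn":0},
  {"claw":0.5,"x":0.001,"y":0,"z":0,"turn":0},
  {"claw":0.5,"x":0.002,"y":0,"z":0,"turn":0},
  {"claw":0.5,"x":0.005,"y":0,"z":0,"turn":0},
  {"claw":0.5,"x":0.02,"y":0,"z":0,"turn":0},
  {"claw":0.5,"x":0.02,"y":0,"z":0,"turn":0},
  {"claw":1,"x":0,"y":0,"z":-0.03,"turn":0},
])

```text
time: 12.2
tool_pos: [0.6264, 0.1462, 0.0446]
tcp_rot: [-2.277, -2.16, 0.007]
wrist_force: [-0.1, 0.8, -0.3]
width: 0.302
```

```bash
python3 -c "
from h import *
go(-.18,-.14,.1)"
```

```text
t 12.2 bay now [-0.1228 -0.0014] z 0.0446 tooly in bay [-0.002  1.   ] tilt [-0.006 -0.001 -1.   ]
shift tool [ 0.0574 -0.1388 -0.0546] F bay [-0.8  -0.11] -0.27 width 0.3021233942949236
```

Call:
jog_arm([
  {"claw":1,"x":0,"y":0,"z":-0.055,"turn":0},
  {"claw":1,"x":0.019,"y":-0.046,"z":0,"turn":0},
  {"claw":1,"x":0.019,"y":-0.046,"z":0,"turn":0},
  {"claw":1,"x":0.019,"y":-0.046,"z":0,"turn":0},
  {"claw":1,"x":0,"y":0,"z":0,"turn":0},
])

```text
time: 12.82
tool_pos: [0.4907, 0.2104, 0.1018]
tcp_rot: [-2.276, -2.163, 0.003]
wrist_force: [-0.6, 0.1, -0.8]
width: -0.0
```

```bash
python3 -c "
from h import *
go(-.18,-.14,.024)
im,p=snap('top','t3.png')
cv2.imwrite('pics/c3.png',cv2.resize(im[135:215,180:350,::-1],None,fx=4.7,fy=4.7,interpolation=cv2.INTER_CUBIC))
im,p=snap('wrist','w3.png')"
```

```text
t 12.825 bay now [-0.1795 -0.1403] z 0.1018 tooly in bay [-0.004  1.   ] tilt [-0.002 -0.    -1.   ]
shift tool [0.0006 0.0005 0.0778] F bay [-0.06 -0.62] -0.8 width -7.979505611326694e-05
```

View pics/w3.png

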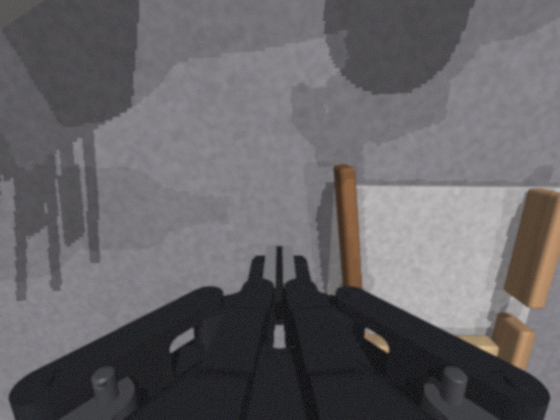

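View pics/c3.png

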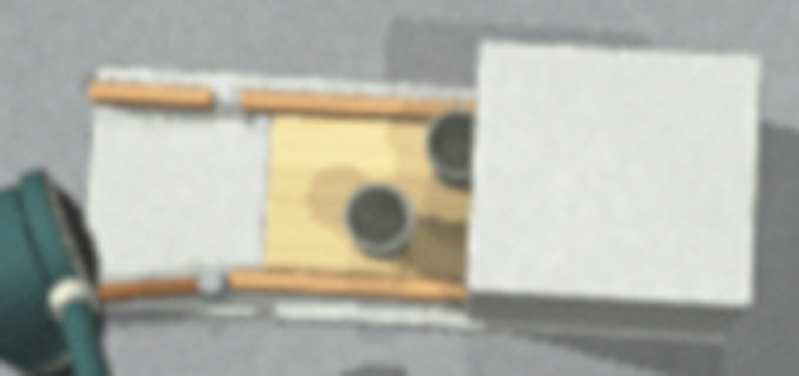

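The board is under the hood edge with both tumblers standing, at crop px (378,218) and (457,145), and its near end is at px 267. The slot and keeper are clear. The closed fingers are outside the bar (wrist view bar at px 345, 170–290). Now I lower and swing the keeper along its arc.

Call:
jog_arm([
  {"claw":1,"x":0,"y":0,"z":0.04,"turn":0},
  {"claw":1,"x":0,"y":0,"z":0.034,"turn":0},
  {"claw":1,"x":0,"y":0,"z":0,"turn":0},
  {"claw":1,"x":-0.001,"y":0.016,"z":0,"turn":0},
  {"claw":1,"x":-0.001,"y":0.016,"z":0,"turn":0},
  {"claw":1,"x":0.001,"y":0.012,"z":0,"turn":0},
  {"claw":1,"x":0.001,"y":0.012,"z":0,"turn":0},
  {"claw":1,"x":0.001,"y":0.012,"z":0,"turn":0},
  {"claw":1,"x":0.001,"y":0.012,"z":0,"turn":0},
  {"claw":1,"x":0,"y":0,"z":0,"turn":0},
])

```text
time: 14.18
tool_pos: [0.5757, 0.2061, 0.0285]
tcp_rot: [2.282, 2.159, 0.002]
wrist_force: [0.5, 0.1, 0.5]
width: 0.001
```

```bash
python3 -c "
from h import *
go(-.1685,-.0287,.027)"
```

```text
t 14.175 bay now [-0.1799 -0.0553] z 0.0285 tooly in bay [0. 1.] tilt [ 0.001  0.    -1.   ]
shift tool [-0.0114  0.0266  0.0015] F bay [-0.14  0.54] 0.52 width 0.0006503476278741646
```

Call:
jog_arm([
  {"claw":1,"x":-0.003,"y":0.009,"z":0,"turn":0},
  {"claw":1,"x":-0.004,"y":0.009,"z":0,"turn":0},
  {"claw":1,"x":-0.005,"y":0.009,"z":0,"turn":0},
  {"claw":1,"x":-0.008,"y":0.008,"z":0,"turn":0},
  {"claw":1,"x":-0.008,"y":0.008,"z":0,"turn":0},
  {"claw":1,"x":-0.008,"y":0.008,"z":0,"turn":0},
  {"claw":1,"x":-0.007,"y":0.004,"z":0,"turn":0},
  {"claw":1,"x":-0.007,"y":0.004,"z":0,"turn":0},
  {"claw":1,"x":-0.007,"y":0.004,"z":0,"turn":0},
  {"claw":1,"x":0,"y":0,"z":0,"turn":0},
])

```text
time: 15.42
tool_pos: [0.6346, 0.1449, 0.0284]
tcp_rot: [2.282, 2.158, 0.0]
wrist_force: [0.0, 0.4, -0.4]
width: 0.001
```

```bash
python3 -c "
from h import *
go(-.113,.01,.027)
im,p=snap('wrist','w4.png')"
```

```text
t 15.425 bay now [-0.122   0.0069] z 0.0284 tooly in bay [0.001 1.   ] tilt [ 0.001 -0.    -1.   ]
shift tool [-0.009   0.0031  0.0014] F bay [-0.39 -0.01] -0.37 width 0.0005377341735975749
```

View pics/w4.png

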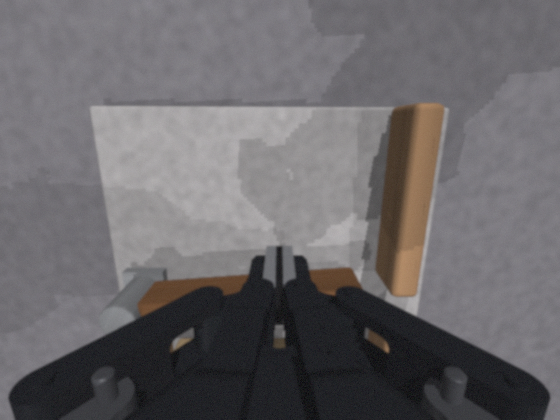

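The bar is nearly square across the bay (px 140,290 to 355,275), ahead of the fingers. I'll press on until I feel the end stop.

Call:
jog_arm([
  {"claw":1,"x":-0.002,"y":0,"z":0,"turn":0},
  {"claw":1,"x":-0.002,"y":0,"z":0,"turn":0},
  {"claw":1,"x":-0.002,"y":0,"z":0,"turn":0},
  {"claw":1,"x":0,"y":0,"z":0,"turn":0},
])

```text
time: 15.98
tool_pos: [0.6337, 0.1394, 0.0283]
tcp_rot: [2.282, 2.159, -0.0]
wrist_force: [-0.3, 0.2, -0.0]
width: -0.002
```

Call:
jog_arm([
  {"claw":1,"x":-0.001,"y":0,"z":0,"turn":0},
  {"claw":1,"x":-0.001,"y":0,"z":0,"turn":0},
  {"claw":1,"x":-0.001,"y":0,"z":0,"turn":0},
  {"claw":1,"x":0,"y":0,"z":0,"turn":0},
])

```text
time: 16.48
tool_pos: [0.6337, 0.1368, 0.0283]
tcp_rot: [-2.282, -2.159, -0.001]
wrist_force: [0.4, 2.6, -0.0]
width: -0.001
```

Call:
jog_arm([
  {"claw":1,"x":-0.001,"y":0,"z":0,"turn":0},
  {"claw":1,"x":-0.001,"y":0,"z":0,"turn":0},
  {"claw":1,"x":0,"y":0,"z":0,"turn":0},
])

```text
time: 16.85
tool_pos: [0.6337, 0.1366, 0.0284]
tcp_rot: [-2.281, -2.157, -0.004]
wrist_force: [0.8, 8.7, -1.5]
width: 0.003
```

Call:
jog_arm([
  {"claw":1,"x":0.002,"y":0,"z":0,"turn":0},
  {"claw":1,"x":0.01,"y":0,"z":0,"turn":0},
  {"claw":1,"x":0.02,"y":0,"z":0,"turn":0},
  {"claw":1,"x":0,"y":0,"z":-0.05,"turn":0},
  {"claw":1,"x":0,"y":0,"z":-0.06,"turn":0},
  {"claw":1,"x":0.05,"y":-0.03,"z":-0.06,"turn":0},
  {"claw":1,"x":0.05,"y":-0.03,"z":-0.03,"turn":0},
  {"claw":1,"x":0.03,"y":-0.03,"z":0,"turn":0},
  {"claw":1,"x":0,"y":0,"z":0,"turn":0},
])

```text
time: 17.98
tool_pos: [0.5588, 0.2891, 0.2126]
tcp_rot: [-2.277, -2.164, -0.002]
wrist_force: [0.4, 0.1, -0.8]
width: 0.001
```

```bash
python3 -c "
from h import *
im,p=snap('top','t5.png')
a=cv2.resize(im[135:215,180:350,::-1],(799,376),interpolation=cv2.INTER_CUBIC)
im,p=snap('scene','s5.png')
b=cv2.resize(im[180:290,170:400,::-1],(480,220),interpolation=cv2.INTER_CUBIC)
c=np.zeros((596,799,3),np.uint8);c[:376]=a;c[376:,:480]=b
cv2.imwrite('pics/c5.png',c)"
```

```text
(no output)
```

View pics/c5.png

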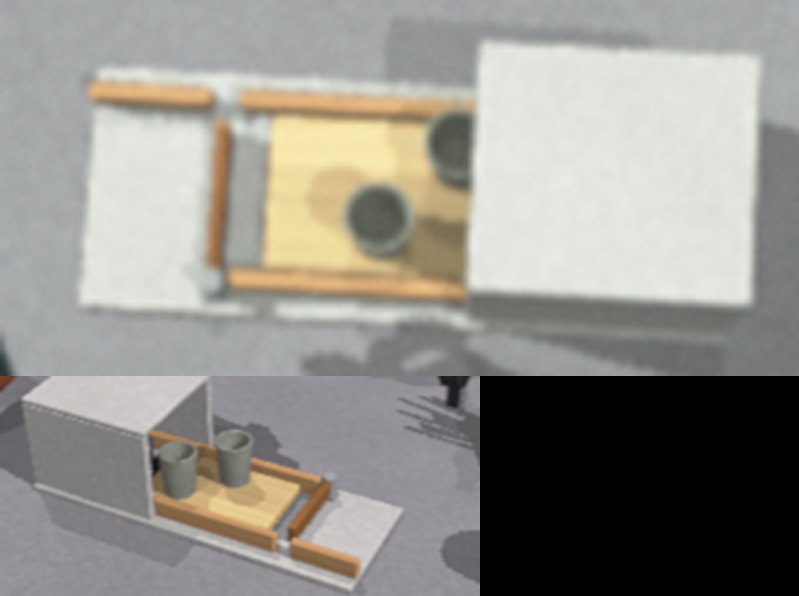

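The keeper is shut square across the bay (px 222,125 to 215,265), the tumblers stand, and the board edge is still at px 267. One sub-pixel check for creep-back before handing in.

```bash
python3 -c "
from h import *
g=lambda f:cv2.imread('pics/'+f,0).astype(np.float32)
for n,s in dict(board=np.s_[158:194,229:278],hood=np.s_[140:205,276:348]).items():
    a,b=g('t3.png')[s],g('t5.png')[s]
    print(n,cv2.phaseCorrelate(a,b,cv2.createHanningWindow(a.shape[::-1],cv2.CV_32F)))
print(bot.read_state()['time'])"
```

```text
board ((-0.233304064689829, 0.13511232637622328), 0.8019795032342275)
hood ((-0.024725324641366342, -0.047517077179939804), 1.0635253382317813)
18.075
```

Possible 0.8 mm drift, though shadows changed too. I'll let 2.5 s pass with the arm still and compare again.

Call:
jog_arm([
  {"claw":1,"x":0,"y":0,"z":0,"turn":0},
  {"claw":1,"x":0,"y":0,"z":0,"turn":0},
  {"claw":1,"x":0,"y":0,"z":0,"turn":0},
  {"claw":1,"x":0,"y":0,"z":0,"turn":0},
  {"claw":1,"x":0,"y":0,"z":0,"turn":0},
  {"claw":1,"x":0,"y":0,"z":0,"turn":0},
  {"claw":1,"x":0,"y":0,"z":0,"turn":0},
  {"claw":1,"x":0,"y":0,"z":0,"turn":0},
  {"claw":1,"x":0,"y":0,"z":0,"turn":0},
  {"claw":1,"x":0,"y":0,"z":0,"turn":0},
])

```text
time: 19.32
tool_pos: [0.5607, 0.2858, 0.2117]
tcp_rot: [2.282, 2.16, 0.0]
wrist_force: [0.4, 0.6, 0.2]
width: 0.001
```

Call:
jog_arm([
  {"claw":1,"x":0,"y":0,"z":0,"turn":0},
  {"claw":1,"x":0,"y":0,"z":0,"turn":0},
  {"claw":1,"x":0,"y":0,"z":0,"turn":0},
  {"claw":1,"x":0,"y":0,"z":0,"turn":0},
  {"claw":1,"x":0,"y":0,"z":0,"turn":0},
  {"claw":1,"x":0,"y":0,"z":0,"turn":0},
  {"claw":1,"x":0,"y":0,"z":0,"turn":0},
  {"claw":1,"x":0,"y":0,"z":0,"turn":0},
  {"claw":1,"x":0,"y":0,"z":0,"turn":0},
  {"claw":1,"x":0,"y":0,"z":0,"turn":0},
])

```text
time: 20.58
tool_pos: [0.5607, 0.2858, 0.2117]
tcp_rot: [2.282, 2.159, -0.0]
wrist_force: [0.7, -0.2, 0.6]
width: 0.002
```

```bash
python3 -c "
from h import *
snap('top','t6.png')
g=lambda f:cv2.imread('pics/'+f,0).astype(np.float32)
for f in('t3.png','t5.png'):
  for n,s in dict(board=np.s_[158:194,229:278],tumbA=np.s_[170:194,248:274],edge=np.s_[165:190,230:246],hood=np.s_[140:205,276:348]).items():
    a,b=g(f)[s],g('t6.png')[s]
    print(f,n,cv2.phaseCorrelate(a,b,cv2.createHanningWindow(a.shape[::-1],cv2.CV_32F)))
# near edge sub-pixel
for f in('t3.png','t5.png','t6.png'):
  i=cv2.imread('pics/'+f)[162:188,230:246].astype(float); r=i[:,:,0].mean(0); lo,hi=r[-4:].mean(),r[:5].mean(); k=np.where(r<(lo+hi)/2)[0][0]; print(f,230+k-1+(r[k-1]-(lo+hi)/2)/(r[k-1]-r[k]))
"
```

```text
t3.png board ((-0.0832120963042513, -0.18952270335164556), 0.8171712846226162)
t3.png tumbA ((0.5197196769043195, -0.08242739925949216), 0.8724719278606368)
t3.png edge ((-0.4104937093178762, 0.634176492130381), 0.8613720923662186)
t3.png hood ((0.034722513203178096, 0.04584689466169323), 1.0625567083005552)
t5.png board ((0.1627619833214773, -0.08345752428018116), 0.8149050532446968)
t5.png tumbA ((0.7770557166769088, -0.07711664865479229), 0.8262472513281269)
t5.png edge ((-0.12415111157611669, 0.2964331613829927), 0.9406524455547333)
t5.png hood ((0.04779091244193978, -0.046754804623880375), 1.0133411295620012)
t3.png 236.13426853707415
t5.png 230.4688775510204
t6.png 230.6070652173913
```

There is no consistent drift: the shifts are noise with mixed signs. Handing in.

```bash
python3 -c "
from h import *
print(bot.finish_job())"
```

```text
the job is handed in; nothing more can be done
None
```

I pushed the board in against the hidden stop, swung the keeper shut behind it, and handed the job in at about 20.6 s of the 72 s allowed. No verdict was reported.

- **Board and stop:** The board slid against about 2.7 N of friction. The push force then climbed to about 6.3 N, at about 1 N per mm, which is the stop. I ended the push about 4 to 5 mm into it, judging by force and travel, and let go slowly.
- **Keeper:** I swung the bar along its arc until its end stop was felt; the force rose to 8.7 N with no further movement. The last top and scene views show it square across the bay behind the board.
- **Tumblers and bystanders:** Both tumblers stand upright in the last pictures. The arm stayed clear of the bystanders, but I did not measure their positions again. The gripper is raised clear of everything.
- **Doubtful check:** I could not read the stop's travel after letting go. My picture comparison for creep-back gave shifts of mixed sign, up to 0.8 px (about 2.7 mm). My edge measurement also failed in the later pictures, where it seems to have picked up the keeper or its shadow. By eye, the board's near end stayed at the same pixel after release, so I took it as no clear drift. That the stop is still pressed in (I expect about 2.5 to 4.5 mm) rests on the force readings and the friction.

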